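# Roll the six-sided tube racks to their loading side

### The arm

A 6-joint arm with a two-finger parallel gripper is mounted at the origin on the work surface. World frame = base frame: x ahead of the robot, y to its left, z up, the work surface at z = 0. Lengths are in m, angles in degrees, forces in N, time in s.
With the tool pointing down it reaches from about 0.4 to 0.825 m from the base axis. Payload 7 kg.
Tool frame: the origin (TCP) lies between the finger pads; the fingertips stand 14 mm ahead of it and the grasp point (between the pads) lies 5 mm behind it (r.tips_ahead is the distance from the TCP to the fingertips, in m); z points along the fingers, y is the direction in which the jaws open and shut (so a half turn about z gives the same grasp; the last joint's range is limited). The gripper opens to 88 mm and grips with 3 to 60 N. Pads are 19 mm wide; open, the fingers measure 130 mm over their backs; the gripper's body (78 mm by 193 mm) begins 47 mm behind the grasp point.
Start: joints at [-56.946, 20.546, 0.682, 0, -70.136, -16.507], TCP at [0.192, -0.647, 0.241] pointing down, gripper open.
Joint ranges: [-176.03, 176.03], [-82.01, 121.73], [-58.28, 71.71], [-173.87, 95.51], [-174.79, -0.11], [-173.66, 173.66]. Speed limits (degrees/s): [136.94, 136.94, 172.46, 180, 180, 180].

### API

Orientations are given as [roll, pitch, yaw] about the fixed x, y, z axes, in that order (R = Rz(yaw) Ry(pitch) Rx(roll)).
In Python, from plant import r gives the robot as it stands.
- The arm moves only by the tool apply_moves, never from a script. Its arguments are lists of equal length, an entry for each row: "slide": the shift along the tool's x, y, z as a fraction of full scale, a list of three; "turn": the turn, a rotation vector about the tool's x, y, z as a fraction of full scale, a list of three; "jaw": the closure, from 0 (fully open) to 1 (shut). In form: {"slide": [[dx, dy, dz], ...], "turn": [[wx, wy, wz], ...], "jaw": [jaw, ...]}. A call has 1 to 8 rows; each row shifts and turns the commanded pose from where the row before left it, along the tool's axes as they then stand; what a row does not reach is not made up. Full scale, the value 1, is 0.1 m for a shift and 1.5 rad for a turn. A row lasts 1/10 s, in which the tool goes at most 50 mm and 8.59 degrees, less where a joint would pass 70% of its speed; a pose out of reach is approached as far as the arm can. A call with a number of a shift or a turn outside -1 to 1 is refused whole. A call with a gripper value outside its range is refused whole. The fingers move at their own pace and stop on an object; "newtons" is the grip in N (left out, the last holds). Time passes only in rows, so rows that do not move let the fingers close. It gives the time, the measured TCP pose, the force and the opening at its end, in the units of the state.
- r.get_state(): the state, without advancing time (a new reading comes with each control period).
- r.capture(name): name is "side" or "top" or "wrist"; returns a dict with "pixels" (420x560x3 uint8, blue, green, red), "depth" (420x560 float32, m along the optical axis (not along the pixel's ray), 0 where there is no reading), "fx", "fy", "cx", "cy" (pixels), "dist_coeffs" ([k1, k2, p1, p2, k3] as OpenCV has them; the pictures are not rectified), "rvec" (rotation vector, rad) and "tvec" (3), from world to camera coordinates, as OpenCV has them. Camera axes: x right, y down, z forward; pixel columns grow to the right and rows downward; lengths in m; the calibration is good to about 2 mm. A picture is of the moment at which its call begins.
- r.close_job(): hands the job in, once; it reports no verdict.
The state is a dict: "time_s": time; "joints": joint angles; "qd": joint speeds; "joint_torque": joint torques, N m; "tcp_pos": TCP position; "eef_rot": TCP orientation; "contact_force": force on the tool from outside, world axes, zero at the start; "moment": the same for the moment, N m; "gripper_width": finger opening in m.
Only numpy, scipy, OpenCV 4.12 (cv2) and the standard library are available. Lean on these libraries where they do the work, as an engineer would, in place of code of your own. Each camera call takes 0.05 s, during which the arm holds its last target.

### The job

Three six-sided tube racks lie on the grey board; get them ready for loading by having each one's flat with the three big round wells on top. Gently roll over those that need it, flat by flat, without picking them up off the board, and do not disturb a rack that is already right or the jar, carton and glass. Leave all three lying flat on the board.

Things in the scene. Friction and masses are not known exactly. Their poses are not given: they have to be found in the camera images.
- board: fixed flat grey plastic work board, 420 (x) x 660 (y) x 3 mm, lying on the bench; origin at the centre of its underside; top surface 3 mm above the bench. The racks lie on it
- rack_a: green six-sided hollow tube rack: prism 110 mm long, flats 36 mm wide, 62.4 mm across flats, 72 across edges, 0.15-0.3 kg, lying on a flat. Origin: its centre (31.2 mm over the board). y: along its length. z: out through the middle of the loading flat, which has three round 22 mm wells in a row; the opposite flat has one long slot, 13 x 77 mm; the other four are plain
- rack_b: second rack, same shape, size and axes as rack_a. Friction with the board is about 0.5 to 0.7: a level push at half its height mostly slides it, while lifting under its overhanging side edge and pushing tips it over its opposite lower edge; past 30 degrees it falls onto the next flat by itself. One roll moves it 36 mm
- rack_c: third rack, same shape, size and axes as rack_a. Any of the racks may already have its loading flat on top; at the start all lie roughly along the robot's y axis (within about 22 degrees)
- jar: bystander: closed clear jar with a blue cap, 68 mm across, 100 mm high, standing beside the board; origin at the centre of its underside
- carton: bystander: white carton 110 x 150 x 60 mm beside the board; origin at the centre of its underside
- beaker: bystander: open glass cup 70 mm across, 85 mm high, beside the board; origin at the centre of its underside
Mind the look-alikes: they are no part of the job. Leave any purple look-alike of the rack_b alone.

How it is judged:
By the outcome, as a careful person would: the job done as asked, in the order asked, and still so for the second after the job is handed in, with the robot touching nothing.
It also fails if it takes over 48 s, if anything falls off the work surface, if the arm or the gripper's body presses on something with over 40 N, if the wrist force passes 120 N, or if a joint passes its speed limit or range.

## Working session

There is one attempt and no reset: what is moved stays moved. The work goes in short steps, Python scripts to look and compute and a tool call to move; the robot and the scene stay as the last step left them, time stands still between calls to the robot, and variables do not carry over. Pictures are saved under pics/ and viewed, and the job is handed in when it is done.

Besides the shell and the picture viewer there is one more tool, called after ">>>" as name(argument=value, ...) on one line, values as JSON. apply_moves: Moves the arm, as the interface text tells. Shift numbers are shares of 0.1 m and turn numbers shares of 1.5 rad, none past 1 either way. Its arguments: {"type":"object","properties":{"slide":{"type":"array"},"turn":{"type":"array"},"jaw":{"type":"array"},"newtons":{"type":"number"}},"required":["slide","turn","jaw"]}

```bash
mkdir -p pics; ls; cat > h.py <<'E'
import numpy as np,cv2
from plant import r
from scipy.spatial.transform import Rotation as R
def cap(n,f):
    c=r.capture(n); cv2.imwrite('pics/'+f+'.png',c['pixels']); np.save('pics/'+f+'.npy',dict(c),allow_pickle=True); return c
def load(f): return np.load('pics/'+f+'.npy',allow_pickle=True).item()
def px2w(c,u,v,d=None):
    if d is None:
        d=np.median([x for x in c['depth'][int(v)-1:int(v)+2,int(u)-1:int(u)+2].ravel() if x>0])
    K=np.array([[c['fx'],0,c['cx']],[0,c['fy'],c['cy']],[0,0,1.]])
    p=cv2.undistortPoints(np.array([[[u,v]]],float),K,np.array(c['dist_coeffs'],float))[0,0]
    Rm=cv2.Rodrigues(np.array(c['rvec'],float))[0]
    return Rm.T@(np.array([p[0]*d,p[1]*d,d])-np.array(c['tvec']).ravel())
def w2px(c,P):
    K=np.array([[c['fx'],0,c['cx']],[0,c['fy'],c['cy']],[0,0,1.]])
    return cv2.projectPoints(np.array(P,float).reshape(-1,1,3),np.array(c['rvec'],float),np.array(c['tvec'],float),K,np.array(c['dist_coeffs'],float))[0].reshape(-1,2)
E
python3 - <<'E'
from h import *
print(r.get_state())
for n in ['top','side','wrist']:
    c=cap(n,n+'0'); Rm=cv2.Rodrigues(np.array(c['rvec'],float))[0]; print(n,c['fx'],-Rm.T@np.array(c['tvec']).ravel(),Rm[2])
E
```

```text
pics
{'time_s': 0.0, 'joints': array([-5.69465140e+01,  2.05912912e+01,  6.33086510e-01, -2.18443735e-02,
       -7.01359016e+01, -1.65075182e+01]), 'qd': array([ 0.09536995, -0.09821218,  0.03075301,  0.03224596, -0.0922375 ,
        0.09040727]), 'joint_torque': array([-4.83529238e-04, -5.82722819e+01,  2.93050146e+01,  6.99730173e+00,
        7.02512145e-03, -1.83269685e-04]), 'tcp_pos': array([ 0.19208321, -0.64659374,  0.23961365]), 'eef_rot': array([ 1.79903937e+02, -7.05371374e-03, -1.63461466e+02]), 'contact_force': array([0.10542533, 0.00254284, 0.99781919]), 'moment': array([ 0.00511201, -0.00416454, -0.00324052]), 'gripper_width': 0.08763084708885864}
top 510.24646194059716 [ 0.25661269 -0.03345917  1.73020625] [ 0.15435196  0.01259879 -0.9879356 ]
side 491.63262432452984 [-0.15683042  1.12224956  0.95160575] [ 0.40719442 -0.7265464  -0.55346457]
wrist 335.53867382180135 [ 0.12644913 -0.66437249  0.38318773] [ 0.24288045  0.07388651 -0.96723827]
```

View pics/top0.png

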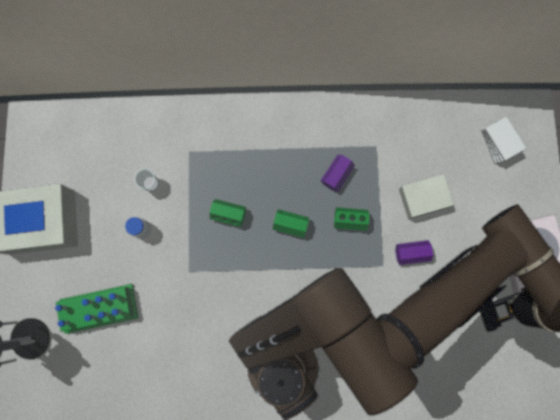

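View pics/side0.png

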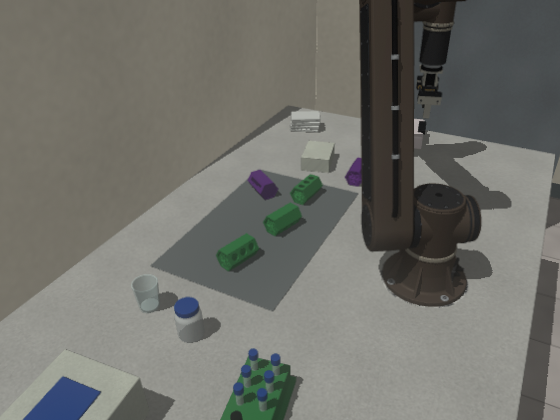

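View pics/wrist0.png

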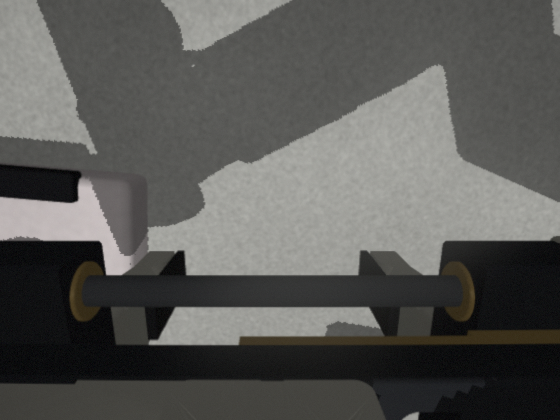

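```bash
python3 - <<'E'
from h import *
a=load('top0')['pixels'];b=load('side0')['pixels']
A=cv2.resize(a[130:270,180:400],None,fx=3.6,fy=3.6,interpolation=cv2.INTER_CUBIC)
cv2.imwrite('pics/t0c.png',A)
B=cv2.resize(b[160:280,200:340],None,fx=5,fy=5,interpolation=cv2.INTER_CUBIC);cv2.imwrite('pics/s0c.png',B)
E
```

```text
(no output)
```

View pics/t0c.png

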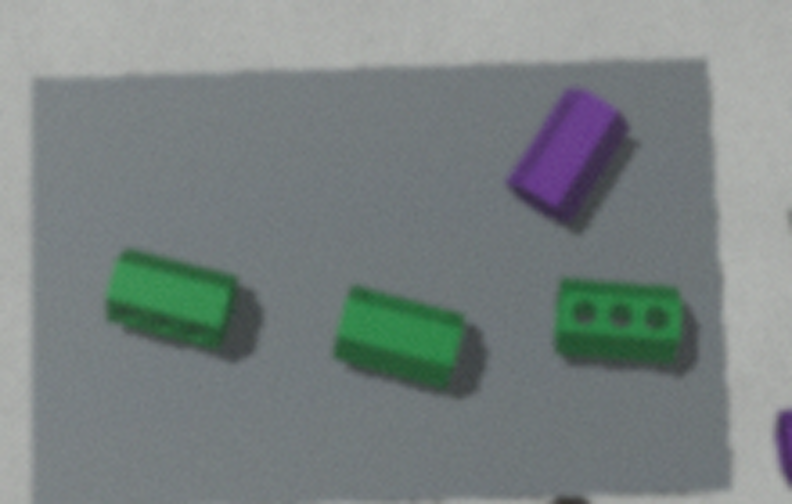

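View pics/s0c.png

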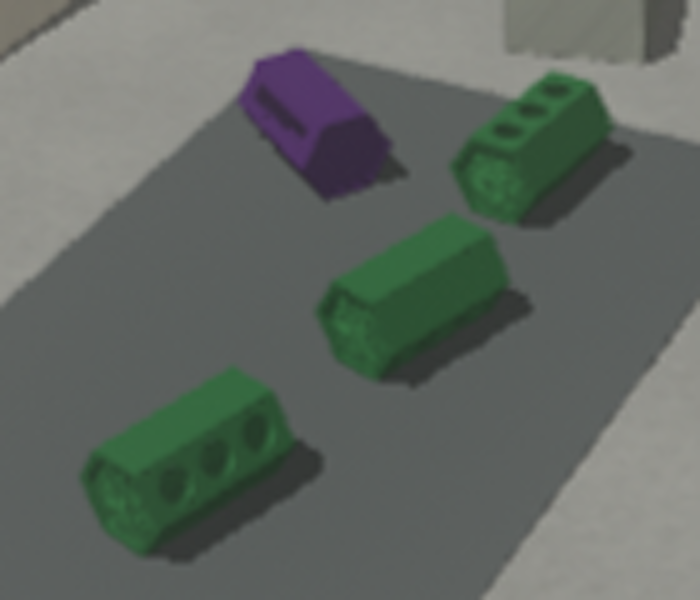

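```bash
cat > loc.py <<'E'
from h import *
def cloud(c,mask):
    v,u=np.nonzero(mask&(c['depth']>0)); d=c['depth'][v,u]
    K=np.array([[c['fx'],0,c['cx']],[0,c['fy'],c['cy']],[0,0,1.]])
    p=cv2.undistortPoints(np.stack([u,v],1).astype(float).reshape(-1,1,2),K,np.array(c['dist_coeffs'],float))[:,0]
    Rm=cv2.Rodrigues(np.array(c['rvec'],float))[0]
    return (np.c_[p*d[:,None],d]-np.array(c['tvec']).ravel())@Rm
def locate(c,lo=(.3,-.35),hi=(.8,.35)):
    h=cv2.cvtColor(c['pixels'],cv2.COLOR_BGR2HSV)
    m=((h[...,0]>45)&(h[...,0]<80)&(h[...,1]>110)).astype(np.uint8)
    n,l,s,_=cv2.connectedComponentsWithStats(m)
    for i in range(1,n):
        if s[i,4]<150: continue
        P=cloud(c,l==i)
        if not(lo[0]<P[:,0].mean()<hi[0] and lo[1]<P[:,1].mean()<hi[1]): continue
        zt=np.percentile(P[:,2],90)
        T=P[P[:,2]>zt-.006]
        rc=cv2.minAreaRect((T[:,:2]*1000).astype(np.float32))
        cc=T[:,:2].mean(0); w,V=np.linalg.eigh(np.cov((T[:,:2]-cc).T)); a=V[:,1]; a=a*np.sign(a[1])
        print('px',s[i,:5],'ztop %.4f'%zt,'rect c',np.round(rc[0],1),np.round(rc[1],1),'mean',np.round(cc,4),'axis dev deg (x/y) %.1f'%np.degrees(np.arctan2(a[0],a[1])),'xyrange',P[:,:2].min(0).round(3),P[:,:2].max(0).round(3))
E
python3 - <<'E'
from loc import *
locate(load('top0')); print(); locate(load('side0'))
c=load('top0')
for n,u,v in [('jar',135,227),('beaker',148,182),('cart',428,197),('purp',338,171),('bd1',192,154),('bd2',380,264),('bd3',192,268),('bd4',376,150)]: print(n,px2w(c,u,v).round(3))
E
```

```text
px [210 201  35  25 610] ztop 0.0696 rect c [512.2 174.2] [106.8  47.7] mean [0.5141 0.1737] axis dev deg (x/y) 16.0 xyrange [0.471 0.117] [0.553 0.23 ]
px [335 208  34  22 612] ztop 0.0685 rect c [ 485.4 -238.1] [109.7  45.5] mean [ 0.4846 -0.2376] axis dev deg (x/y) 4.5 xyrange [ 0.449 -0.294] [ 0.522 -0.183]
px [274 211  34  26 636] ztop 0.0691 rect c [472.5 -36.8] [106.2  45.9] mean [ 0.4742 -0.0377] axis dev deg (x/y) 17.7 xyrange [ 0.43  -0.093] [0.516 0.018]

px [265 203  36  32 606] ztop 0.0679 rect c [469.1 -32.6] [111.4  49.4] mean [ 0.4703 -0.0312] axis dev deg (x/y) 16.1 xyrange [ 0.428 -0.093] [0.517 0.029]
px [219 234  39  36 532] ztop 0.0684 rect c [510.5 179. ] [111.2  42.5] mean [0.5117 0.1781] axis dev deg (x/y) 16.7 xyrange [0.467 0.123] [0.549 0.239]
jar [0.463 0.47  0.1  ]
beaker [0.632 0.456 0.007]
cart [ 0.55  -0.498  0.058]
purp [ 0.643 -0.199  0.065]
bd1 [0.729 0.303 0.005]
bd2 [ 0.334 -0.336  0.004]
bd3 [0.332 0.3   0.003]
bd4 [ 0.731 -0.341  0.001]
```

```bash
cat > pl.py <<'E'
from h import *
import json
def pose(s=None):
    s=s or r.get_state(); return np.array(s['tcp_pos']),R.from_euler('xyz',s['eef_rot'],degrees=True)
def plan(tp,trpy,p=None,q=None,vmax=.05,wmax=8.5,jaw=1,dec=2,n=None):
    """tp target pos, trpy R or rpy"""
    if p is None: p,q=pose()
    tq=trpy if isinstance(trpy,R) else R.from_euler('xyz',trpy,degrees=True)
    tp=np.array(tp,float); rows=[]
    k=0
    while k<60:
        dp=tp-p; dr=(q.inv()*tq).as_rotvec()
        N=max(np.linalg.norm(dp)/vmax,np.degrees(np.linalg.norm(dr))/wmax)
        if n: N=max(N,n-k)
        N=int(np.ceil(N-1e-6))
        if N<1: break
        s=np.round(q.inv().apply(dp/N)/.1,dec); w=np.round(dr/N/1.5,dec)
        if not s.any() and not w.any(): break
        p=p+q.apply(s*.1); q=q*R.from_rotvec(w*1.5); rows.append((s.tolist(),w.tolist())); k+=1
        if N==1: break
    for i in range(0,len(rows),8):
        b=rows[i:i+8]; print('"slide":',json.dumps([x[0] for x in b]),'\n"turn":',json.dumps([x[1] for x in b]),len(b))
    print('end',p.round(4),q.as_euler('xyz',degrees=True).round(1))
    return p,q
def rot(az,tilt):
    """tool x azimuth az (deg), tool z tilted from down toward az by tilt"""
    x=np.array([np.cos(np.radians(az)),np.sin(np.radians(az)),0]);t=np.radians(tilt);up=np.array([0,0,1.])
    z=x*np.sin(t)-up*np.cos(t); X=x*np.cos(t)+up*np.sin(t)
    return R.from_matrix(np.c_[X,np.cross(z,X),z])
E
python3 - <<'E'
from pl import *
plan([.55,-.05,.27],rot(-16.5,0))
E
```

```text
"slide": [[-0.28, 0.26, -0.02], [-0.32, 0.22, -0.02], [-0.35, 0.17, -0.02], [-0.37, 0.12, -0.02], [-0.38, 0.07, -0.02], [-0.39, 0.01, -0.02], [-0.38, -0.04, -0.01], [-0.37, -0.09, -0.02]] 
"turn": [[0.0, 0.0, -0.09], [0.0, 0.0, -0.1], [0.0, 0.0, -0.09], [0.0, 0.0, -0.1], [0.0, 0.0, -0.09], [0.0, 0.0, -0.1], [-0.0, 0.0, -0.09], [-0.0, 0.0, -0.1]] 8
"slide": [[-0.36, -0.15, -0.01], [-0.33, -0.2, -0.02], [-0.3, -0.24, -0.01], [-0.26, -0.28, -0.02], [-0.22, -0.32, -0.01], [-0.17, -0.35, -0.02], [-0.12, -0.37, -0.01], [-0.07, -0.38, -0.02]] 
"turn": [[-0.0, 0.0, -0.09], [-0.0, 0.0, -0.1], [-0.0, 0.0, -0.09], [-0.0, 0.0, -0.1], [-0.0, 0.0, -0.09], [-0.0, 0.0, -0.1], [-0.0, 0.0, -0.09], [-0.0, 0.0, -0.1]] 8
"slide": [[-0.02, -0.39, -0.01], [0.02, -0.19, -0.01], [0.03, -0.19, -0.01]] 
"turn": [[-0.0, 0.0, -0.09], [-0.0, 0.0, -0.05], [-0.0, 0.0, -0.05]] 3
end [ 0.5496 -0.05    0.2703] [-179.9    0.   -16.5]
```

>>> apply_moves(slide=[[-0.28,0.26,-0.02],[-0.32,0.22,-0.02],[-0.35,0.17,-0.02],[-0.37,0.12,-0.02],[-0.38,0.07,-0.02],[-0.39,0.01,-0.02],[-0.38,-0.04,-0.01],[-0.37,-0.09,-0.02]], turn=[[0.0,0.0,-0.09],[0.0,0.0,-0.1],[0.0,0.0,-0.09],[0.0,0.0,-0.1],[0.0,0.0,-0.09],[0.0,0.0,-0.1],[0.0,0.0,-0.09],[0.0,0.0,-0.1]], jaw=[1,1,1,1,1,1,1,1])

```text
time_s: 0.95
tcp_pos: [0.3512, -0.3806, 0.2554]
eef_rot: [180.0, 0.0, -97.8]
contact_force: [0.6, -1.5, -0.3]
gripper_width: 0.0292
```

>>> apply_moves(slide=[[-0.36,-0.15,-0.01],[-0.33,-0.2,-0.02],[-0.3,-0.24,-0.01],[-0.26,-0.28,-0.02],[-0.22,-0.32,-0.01],[-0.17,-0.35,-0.02],[-0.12,-0.37,-0.01],[-0.07,-0.38,-0.02]], turn=[[0.0,0.0,-0.09],[0.0,0.0,-0.1],[0.0,0.0,-0.09],[0.0,0.0,-0.1],[0.0,0.0,-0.09],[0.0,0.0,-0.1],[0.0,0.0,-0.09],[0.0,0.0,-0.1]], jaw=[1,1,1,1,1,1,1,1])

```text
time_s: 1.75
tcp_pos: [0.5112, -0.1156, 0.2676]
eef_rot: [-180.0, 0.0, -32.5]
contact_force: [-0.1, -0.1, -0.1]
gripper_width: 0.0005
```

>>> apply_moves(slide=[[-0.02,-0.39,-0.01],[0.02,-0.19,-0.01],[0.03,-0.19,-0.01]], turn=[[0,0,-0.09],[0,0,-0.05],[0,0,-0.05]], jaw=[1,1,1])

```text
time_s: 2.05
tcp_pos: [0.55, -0.0488, 0.2703]
eef_rot: [180.0, 0.0, -16.2]
contact_force: [-1.2, 0.0, 0.3]
gripper_width: 0.0004
```

```bash
python3 - <<'E'
from pl import *
s=r.get_state();print(s['time_s'],s['joints'].round(2),s['tcp_pos'],s['eef_rot'],s['gripper_width'],s['contact_force'])
cap('wrist','w1')
E
```

```text
2.05 [ 1.525e+01  7.940e+00 -1.229e+01 -1.000e-02 -6.981e+01  5.852e+01] [ 0.55004947 -0.04882447  0.27025756] [ 1.79987578e+02  3.59775069e-02 -1.62410815e+01] 0.0004017587576379525 [-1.24943777  0.02516076  0.28980565]
```

View pics/w1.png

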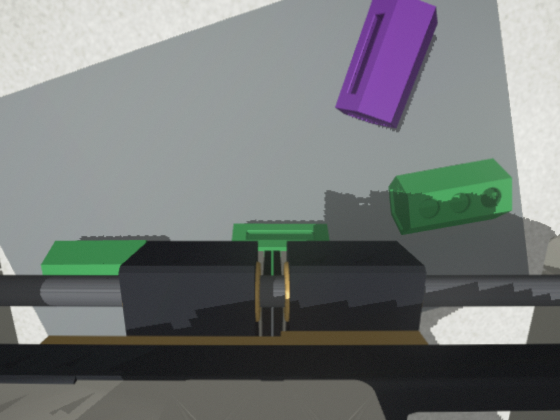

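```bash
python3 - <<'E'
from pl import *
plan([.40,-.01,.20],rot(-16.5,45))
E
```

```text
"slide": [[-0.26, 0.01, 0.12], [-0.27, 0.01, 0.08], [-0.28, 0.01, 0.04], [-0.29, 0.01, 0.01], [-0.28, 0.01, -0.03], [-0.28, 0.01, -0.07]] 
"turn": [[-0.0, 0.09, 0.0], [-0.0, 0.09, 0.0], [-0.0, 0.09, 0.0], [-0.0, 0.08, 0.0], [-0.0, 0.09, 0.0], [-0.0, 0.08, 0.0]] 6
end [ 0.3998 -0.0103  0.1999] [-180.   -44.7  -16. ]
```

>>> apply_moves(slide=[[-0.26,0.01,0.12],[-0.27,0.01,0.08],[-0.28,0.01,0.04],[-0.29,0.01,0.01],[-0.28,0.01,-0.03],[-0.28,0.01,-0.07],[0,0,0]], turn=[[0,0.09,0],[0,0.09,0],[0,0.09,0],[0,0.08,0],[0,0.09,0],[0,0.08,0],[0,0,0]], jaw=[1,1,1,1,1,1,1])

```text
time_s: 2.8
tcp_pos: [0.4485, -0.0117, 0.2992]
eef_rot: [178.8, -35.0, -16.6]
contact_force: [0.4, 0.5, -1.1]
gripper_width: 0.0004
```

```bash
python3 - <<'E'
from pl import *
s=r.get_state();print(s['time_s'],s['joints'].round(2),s['tcp_pos'],s['eef_rot'],s['gripper_width'],s['contact_force'])
E
```

```text
2.8 [ 44.92 -23.6  -58.14  44.12 -47.65  -0.27] [ 0.4484845  -0.01173569  0.29915471] [178.75158742 -35.00400885 -16.61081739] 0.00035493932842301293 [ 0.36579074  0.53359187 -1.1001762 ]
```

```bash
cat > fk.py <<'E'
import numpy as np
from scipy.spatial.transform import Rotation as R
from scipy.optimize import least_squares
D=[([-56.946,20.591,.633,-.022,-70.136,-16.5075],[.19208,-.64659,.23961],[179.904,-.007,-163.4615]),
([15.25,7.94,-12.29,-.01,-69.81,58.52],[.55005,-.04882,.27026],[179.988,.036,-16.241]),
([44.92,-23.6,-58.14,44.12,-47.65,-.27],[.44848,-.01174,.29915],[178.75,-35.004,-16.611])]
def rots(q,s4=1,s6=1):
    A=R.from_euler('z',q[0],degrees=True); B=A*R.from_euler('y',q[1],degrees=True); C=B*R.from_euler('y',-q[2],degrees=True)
    F=C*R.from_euler('x',s4*q[3],degrees=True); G=F*R.from_euler('y',-q[4],degrees=True); H=G*R.from_euler('x',s6*q[5],degrees=True)
    return A,B,C,F,G,H
if __name__=='__main__':
    for s4 in(1,-1):
        for s6 in (1,-1):
            Ts=[]
            for q,p,e in D:
                H=rots(q,s4,s6)[5]; T=H.inv()*R.from_euler('xyz',e,degrees=True); Ts.append(T)
            print(s4,s6,[np.degrees((Ts[0].inv()*t).magnitude()).round(2) for t in Ts],Ts[0].as_matrix().round(2).tolist())
E
python3 fk.py
```

```text
1 1 [np.float64(0.0), np.float64(150.06), np.float64(112.19)] [[0.0, -0.0, 1.0], [-0.84, 0.55, 0.0], [-0.55, -0.84, 0.0]]
1 -1 [np.float64(0.0), np.float64(0.04), np.float64(88.28)] [[0.0, -0.0, 1.0], [-1.0, 0.0, 0.0], [-0.0, -1.0, -0.0]]
-1 1 [np.float64(0.0), np.float64(150.05), np.float64(32.47)] [[-0.0, 0.0, 1.0], [-0.84, 0.54, -0.0], [-0.54, -0.84, -0.0]]
-1 -1 [np.float64(0.0), np.float64(0.01), np.float64(0.01)] [[-0.0, 0.0, 1.0], [-1.0, 0.0, -0.0], [-0.0, -1.0, 0.0]]
```

```bash
cat > fk2.py <<'E'
from fk import *
def A_(q):
    A,B,C,F,G,H=[x.as_matrix() for x in rots(q,-1,-1)]
    # a1,y,d1,L2,e,L3,L5,y5
    return np.c_[A,B[:,2],C[:,2],C[:,0],G[:,0],G[:,1]]
def fit(D=D,cols=range(8)):
    cols=list(cols)
    M=np.vstack([A_(q) for q,_,_ in D]); b=np.concatenate([p for _,p,_ in D])
    x,res,rk,sv=np.linalg.lstsq(M[:,cols],b,rcond=None); print(cols,x.round(4),'rk',rk,sv.round(3),'res',np.abs(M[:,cols]@x-b).max())
    return x
if __name__=='__main__':
    fit(); fit(cols=range(7)); fit(cols=[0,2,3,4,5,6,7]); fit(cols=[1,2,3,4,5,6]);fit(cols=[2,3,4,5,6,7])
E
python3 fk2.py
```

```text
[0, 1, 2, 3, 4, 5, 6, 7] [ 2.800e-03 -9.000e-04  1.967e-01  6.016e-01  6.000e-04  4.604e-01
  3.635e-01 -1.910e-01] rk 8 [3.394e+00 2.508e+00 2.344e+00 6.400e-01 4.130e-01 3.340e-01 4.100e-02
 2.000e-03] res 1.6195535048550702e-05
[0, 1, 2, 3, 4, 5, 6] [ 0.5614 -0.1918 -0.2587  0.6051  0.1345 -0.1844  0.2589] rk 7 [3.385 2.449 1.75  0.565 0.38  0.137 0.032] res 0.0014169909985820017
[0, 2, 3, 4, 5, 6, 7] [ 3.000e-04  1.987e-01  6.016e-01 -0.000e+00  4.633e-01  3.640e-01
 -1.918e-01] rk 7 [3.394 2.467 1.71  0.54  0.399 0.138 0.032] res 1.569252645322594e-05
[1, 2, 3, 4, 5, 6] [-0.1769  0.6634  0.3891 -0.211   0.5915  0.3459] rk 6 [3.385 1.755 1.732 0.564 0.379 0.034] res 0.07176746638011333
[2, 3, 4, 5, 6, 7] [ 1.991e-01  6.015e-01 -2.000e-04  4.637e-01  3.640e-01 -1.918e-01] rk 6 [3.394 1.826 1.641 0.539 0.399 0.034] res 3.334417772804521e-05
```

```bash
cat > ik.py <<'E'
from fk import rots
from pl import rot
import numpy as np
from scipy.spatial.transform import Rotation as R
from scipy.optimize import least_squares
X=np.array([2.,0,0]) # placeholder
d1,L2,L3,L5,y5=.199,.6015,.4637,.364,-.1918
T0=R.from_matrix([[0,0,1],[-1,0,0],[0,-1,0]])
lo=np.array([-176.03,-82.01,-58.28,-173.87,-174.79,-173.66]);hi=np.array([176.03,121.73,71.71,95.51,-.11,173.66])
def fk(q):
    A,B,C,F,G,H=rots(q,-1,-1)
    p=np.array([0,0,d1])+B.apply([0,0,L2])+C.apply([L3,0,0])+G.apply([L5,y5,0])
    return p,H*T0
def ik(p,Rt,q0=None,n=30,rng=np.random.default_rng(0)):
    sols=[]
    def f(q):
        pp,rr=fk(q); return np.r_[(pp-p)*5,(rr.inv()*Rt).as_rotvec()]
    starts=[q0] if q0 is not None else [rng.uniform(lo+1,hi-1) for _ in range(n)]
    best=None
    for s in starts:
        o=least_squares(f,np.clip(s,lo+.01,hi-.01),bounds=(lo,hi),x_scale=50.,max_nfev=150)
        if best is None or o.cost<best.cost: best=o
        if o.cost<1e-8 and not any(np.abs(o.x-t).max()<2 for t in sols): sols.append(o.x)
    return sols,best
def tcp(rc,az,tilt,depth=7,phi=0,back=0):
    """rc rack centre xy; contact corner on near lower flat depth mm along the flat below edge; returns TCP"""
    C=np.array([-36+depth*.5,31.2-depth*.866]); pv=np.array([18,0.]); a=-np.radians(phi)
    M=np.array([[np.cos(a),-np.sin(a)],[np.sin(a),np.cos(a)]]); C=pv+M@(C-pv)
    t=np.radians(tilt); d=np.array([np.sin(t),-np.cos(t)]);n=np.array([np.cos(t),np.sin(t)])
    P=C-14*d-9.5*n; P[0]-=back; P=P/1000
    u=np.array([np.cos(np.radians(az)),np.sin(np.radians(az))])
    return np.r_[np.array(rc)+u*P[0],P[1]+.003]
E
python3 - <<'E'
from ik import *
for nm,rc,az in [('L',(.512,.176),-16.3),('M',(.472,-.035),-17)]:
  for tilt in (20,30,35,45):
    for flip in (0,1):
      for phi,back in((0,25),(35,0)):
        p=tcp(rc,az,tilt,7,phi,back)
        Rt=rot(az,tilt) if not flip else rot(az+180,-tilt)
        s,b=ik(p,Rt)
        print(nm,tilt,flip,phi,p.round(3),len(s),[x.round(0).astype(int).tolist() for x in s][:4],'' if s else ('err',(fk(b.x)[0]-p).round(3)))
E
```

```text
L 20 0 0 [0.444 0.196 0.038] 0 [] ('err', array([0.003, 0.003, 0.005]))
L 20 0 35 [0.49  0.182 0.062] 0 [] ('err', array([0.001, 0.001, 0.002]))
L 20 1 0 [0.444 0.196 0.038] 0 [] ('err', array([0.003, 0.003, 0.005]))
L 20 1 35 [0.49  0.182 0.062] 0 [] ('err', array([0.001, 0.001, 0.002]))
L 30 0 0 [0.442 0.196 0.036] 0 [] ('err', array([ 0.   , -0.006,  0.002]))
L 30 0 35 [0.489 0.183 0.06 ] 0 [] ('err', array([-0.   , -0.005, -0.   ]))
L 30 1 0 [0.442 0.196 0.036] 0 [] ('err', array([ 0.   , -0.006,  0.002]))
L 30 1 35 [0.489 0.183 0.06 ] 0 [] ('err', array([-0.   , -0.005, -0.   ]))
L 35 0 0 [0.442 0.197 0.034] 0 [] ('err', array([ 0.003, -0.007,  0.004]))
L 35 0 35 [0.488 0.183 0.059] 0 [] ('err', array([-0.   , -0.007,  0.002]))
L 35 1 0 [0.442 0.197 0.034] 0 [] ('err', array([ 0.003, -0.007,  0.004]))
L 35 1 35 [0.488 0.183 0.059] 0 [] ('err', array([-0.   , -0.007,  0.002]))
L 45 0 0 [0.441 0.197 0.031] 0 [] ('err', array([ 0.007, -0.01 ,  0.012]))
L 45 0 35 [0.487 0.183 0.056] 0 [] ('err', array([ 0.007, -0.008,  0.006]))
L 45 1 0 [0.441 0.197 0.031] 0 [] ('err', array([ 0.007
[... 651 characters left out ...]
 35 [ 0.449 -0.028  0.06 ] 0 [] ('err', array([ 0.002,  0.004, -0.003]))
M 35 0 0 [ 0.402 -0.014  0.034] 0 [] ('err', array([ 0.   ,  0.   , -0.001]))
M 35 0 35 [ 0.448 -0.028  0.059] 0 [] ('err', array([ 0.001,  0.002, -0.003]))
M 35 1 0 [ 0.402 -0.014  0.034] 0 [] ('err', array([ 0.   ,  0.   , -0.001]))
M 35 1 35 [ 0.448 -0.028  0.059] 0 [] ('err', array([ 0.001,  0.002, -0.003]))
M 45 0 0 [ 0.401 -0.013  0.031] 0 [] ('err', array([ 0.   , -0.004,  0.01 ]))
M 45 0 35 [ 0.448 -0.028  0.056] 0 [] ('err', array([ 0.   , -0.002,  0.003]))
M 45 1 0 [ 0.401 -0.013  0.031] 0 [] ('err', array([ 0.   , -0.004,  0.01 ]))
M 45 1 35 [ 0.448 -0.028  0.056] 0 [] ('err', array([-0.   , -0.002,  0.006]))
```

```bash
python3 - <<'E'
from ik import *
import time
for q in ([15.25,7.94,-12.29,-.01,-69.81,58.52],[44.92,-23.6,-58.14,44.12,-47.65,-.27]):
    p,Rt=fk(q);print(p,Rt.as_euler('xyz',degrees=True)); t=time.time(); s,b=ik(p,Rt); print(len(s),[x.round(1) for x in s],b.cost,time.time()-t)
for t in (0,10,20,30):
  for rc,az in [((.512,.176),-16.3),((.472,-.035),-17)]:
    p=tcp(rc,az,t,7,0,25); s,b=ik(p,rot(az,t),n=40); pp,rr=fk(b.x)
    print(t,p.round(3),len(s),(pp-p).round(4),np.degrees((rr.inv()*rot(az,t)).magnitude()).round(1),b.x.round(0))
E
```

```text
[ 0.55011485 -0.04875996  0.27035965] [ 1.79987114e+02  3.90130154e-02 -1.62334590e+01]
1 [array([ 15.3,   7.9, -12.3,  -0. , -69.8,  58.5])] 3.936326390936184e-28 1.6685106754302979
[ 0.44851544 -0.01166661  0.29916237] [178.74378877 -34.9975976  -16.60630555]
2 [array([ 44.9, -23.6, -58.1,  44.1, -47.7,  -0.3]), array([ 146.5,  -74.6,  -50.2,   15.7, -147.5,  -62.8])] 2.0009053438792926e-29 1.3788065910339355
0 [0.448 0.195 0.042] 1 [ 0. -0.  0.] 0.0 [ 47.  16. -37.   0. -37.  27.]
0 [ 0.408 -0.015  0.042] 1 [-0. -0.  0.] 0.0 [ 26.  10. -46.   0. -34.  47.]
10 [0.445 0.195 0.04 ] 1 [0. 0. 0.] 0.0 [ 52.  13. -52.  24. -23.  -1.]
10 [ 0.406 -0.015  0.04 ] 0 [ 0.0019 -0.0002  0.0017] 2.3 [ 30.   6. -58.  15. -21.  29.]
20 [0.444 0.196 0.038] 0 [0.0034 0.0031 0.005 ] 5.2 [ 52.  13. -58.  45. -22. -22.]
20 [ 0.404 -0.014  0.038] 0 [ 0.0064  0.0026 -0.0135] 7.0 [ -28.    6.  -58. -162.   -0.  -98.]
30 [0.442 0.196 0.036] 0 [ 0.0002 -0.0061  0.0016] 8.4 [  -0.   10.  -56. -174.   -4. -110.]
30 [ 0.402 -0.014  0.036] 0 [ 0.0009  0.0025 -0.0042] 3.5 [ -26.    4.  -56. -144.   -3. -119.]
```

```bash
python3 - <<'E'
from pl import *
p,q=plan([.429,-.022,.14],rot(-16.8,0),dec=3)
p,q=plan([.429,-.022,.075],rot(-16.8,0),p,q,dec=3,vmax=.03)
E
```

```text
"slide": [[-0.208, 0.026, 0.243], [-0.177, 0.027, 0.267], [-0.144, 0.027, 0.286], [-0.108, 0.028, 0.302], [-0.07, 0.03, 0.312]] 
"turn": [[0.003, -0.081, -0.0], [0.003, -0.082, -0.001], [0.002, -0.081, -0.0], [0.003, -0.082, -0.001], [0.002, -0.081, -0.0]] 5
end [ 0.429 -0.022  0.14 ] [180.   -0.  -16.8]
"slide": [[0.0, -0.0, 0.217], [0.0, -0.0, 0.216], [0.0, -0.0, 0.217]] 
"turn": [[0.0, -0.0, -0.0], [0.0, -0.0, -0.0], [0.0, -0.0, -0.0]] 3
end [ 0.429 -0.022  0.075] [180.   -0.  -16.8]
```

>>> apply_moves(slide=[[-0.208,0.026,0.243],[-0.177,0.027,0.267],[-0.144,0.027,0.286],[-0.108,0.028,0.302],[-0.07,0.03,0.312],[0,0,0]], turn=[[0.003,-0.081,0],[0.003,-0.082,-0.001],[0.002,-0.081,0],[0.003,-0.082,-0.001],[0.002,-0.081,0],[0,0,0]], jaw=[1,1,1,1,1,1])

```text
time_s: 3.4
tcp_pos: [0.4268, -0.0261, 0.1296]
eef_rot: [179.3, 1.2, -17.4]
contact_force: [-1.0, -1.4, -1.1]
gripper_width: 0.0003
```

```bash
python3 - <<'E'
from pl import *
s=r.get_state();print(s['time_s'],s['joints'].round(2))
p,q=plan([.429,-.022,.075],rot(-16.8,0),dec=3,vmax=.03,wmax=6)
cap('wrist','w2')
E
```

```text
3.4 [ 22.96   4.07 -37.02  -0.27 -50.3   49.85]
"slide": [[0.01, -0.027, 0.273], [0.008, -0.024, 0.272]] 
"turn": [[0.004, 0.007, -0.003], [0.005, 0.007, -0.004]] 2
end [ 0.429 -0.022  0.075] [-180.    -0.   -16.8]
```

View pics/w2.png

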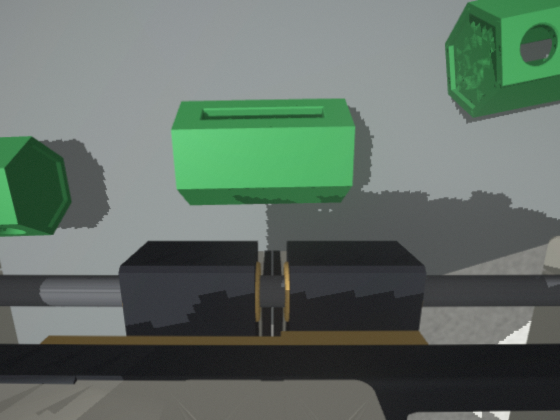

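```bash
cat >> h.py <<'E'
def ray(c,u,v,z):
    a=px2w(c,u,v,1.0); Rm=cv2.Rodrigues(np.array(c['rvec'],float))[0]; o=-Rm.T@np.array(c['tvec']).ravel()
    d=a-o; return o+d*(z-o[2])/d[2]
E
python3 - <<'E'
from pl import *
c=load('w2')
cv2.imwrite('pics/w2c.png',cv2.resize(c['pixels'][80:220,150:380],None,fx=3.4,fy=3.4,interpolation=cv2.INTER_CUBIC))
for u,v in [(178,188),(352,187),(180,124),(350,124)]: print(u,v,ray(c,u,v,.0654).round(4),px2w(c,u,v).round(4))
E
```

```text
178 188 [0.4737 0.0213 0.0654] [0.4736 0.0215 0.0647]
352 187 [ 0.4416 -0.0823  0.0654] [ 0.4255 -0.0941  0.0025]
180 124 [0.5091 0.006  0.0654] [0.5095 0.0074 0.0596]
350 124 [ 0.479  -0.0902  0.0654] [ 0.4788 -0.0908  0.0627]
```

View pics/w2c.png

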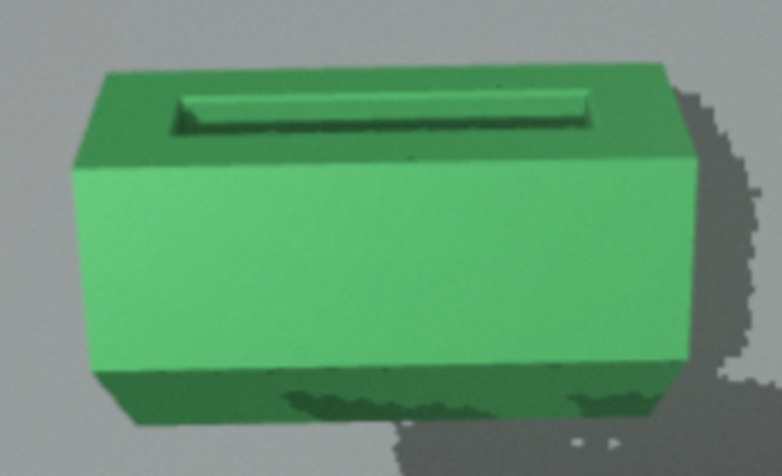

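```bash
cat >> pl.py <<'E'
def top4(c,pts,off=(0,0),s=1.):
    P=np.array([ray(c,off[0]+u/s,off[1]+v/s,.0654)[:2] for u,v in pts]) # NL,NR,FL,FR
    a=(P[0]-P[1])+(P[2]-P[3]); a/=np.linalg.norm(a)
    print(P.round(4).tolist(),'len',np.linalg.norm(P[0]-P[1]).round(4),np.linalg.norm(P[2]-P[3]).round(4),'wid',np.linalg.norm((P[0]+P[1]-P[2]-P[3])/2).round(4),'ctr',P.mean(0).round(4),'az',np.degrees(np.arctan2(-a[0],a[1])).round(2))
E
python3 - <<'E'
from pl import *
top4(load('w2'),[(92,372),(688,360),(74,168),(697,157)],(150,80),3.4)
E
```

```text
[[0.473, 0.0222], [0.4423, -0.0827], [0.5077, 0.0118], [0.4769, -0.0928]] len 0.1093 0.109 wid 0.0361 ctr [ 0.475  -0.0354] az -16.38
```

```bash
python3 - <<'E'
from pl import *
p,q=plan([.429,-.0219,.074],rot(-16.4,0),dec=3,vmax=.03,wmax=6)
u=np.array([.959,-.282,0])
p,q=plan(p+u*.016,rot(-16.4,0),p,q,dec=3,vmax=.008,wmax=6)
E
```

```text
"slide": [[0.006, -0.028, 0.291], [0.005, -0.026, 0.29]] 
"turn": [[0.004, 0.005, -0.006], [0.004, 0.004, -0.005]] 2
end [ 0.429  -0.0219  0.074 ] [-180.     0.   -16.4]
"slide": [[0.08, -0.0, -0.0], [0.08, -0.0, -0.0]] 
"turn": [[-0.0, 0.0, -0.0], [-0.0, 0.0, -0.0]] 2
end [ 0.4444 -0.0264  0.074 ] [-180.     0.   -16.4]
```

>>> apply_moves(slide=[[0.006,-0.028,0.29],[0.005,-0.026,0.29],[0,0,0],[0.07,0,0],[0.07,0,0],[0,0,0]], turn=[[0.004,0.005,-0.006],[0.004,0.004,-0.005],[0,0,0],[0,0,0],[0,0,0],[0,0,0]], jaw=[1,1,1,1,1,1])

```text
time_s: 4.05
tcp_pos: [0.4455, -0.0238, 0.0799]
eef_rot: [-179.6, -0.6, -16.1]
contact_force: [-0.2, -0.3, -0.1]
gripper_width: 0.0004
```

```bash
python3 - <<'E'
from pl import *
cap('wrist','w3'); s=r.get_state();print(s['time_s'],s['tcp_pos'],s['eef_rot'],s['contact_force'])
E
```

```text
4.1 [ 0.44463544 -0.023929    0.07939442] [-179.59843508   -0.53529652  -16.17757264] [ 0.42654108  0.28138223 -0.08092833]
```

View pics/w3.png

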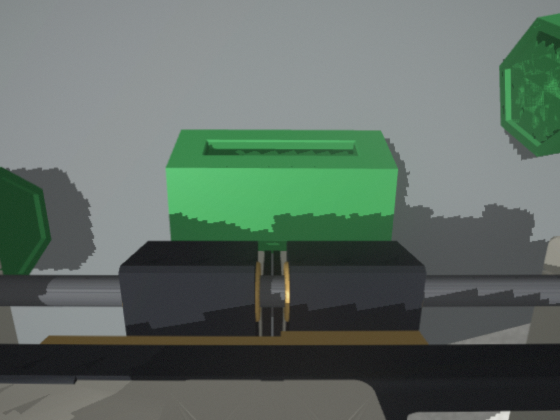

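>>> apply_moves(slide=[[-0.03,0,0],[0,0,0],[0,0,0]], turn=[[0,0,0],[0,0,0],[0,0,0]], jaw=[1,1,1])

```text
time_s: 4.4
tcp_pos: [0.4401, -0.0233, 0.0781]
eef_rot: [-179.7, -0.4, -16.2]
contact_force: [0.4, -0.0, 0.3]
gripper_width: 0.0
```

```bash
python3 - <<'E'
from pl import *
s=r.get_state();print(s['time_s'],s['tcp_pos'],s['eef_rot'],s['contact_force'])
E
```

```text
4.4 [ 0.4401488  -0.02332424  0.07810195] [-179.68846354   -0.39380274  -16.15118185] [ 0.40048363 -0.04829967  0.3354326 ]
```

>>> apply_moves(slide=[[0,0,0.042],[0.03,0,0],[0.03,0,0],[0.02,0,0],[0,0,0]], turn=[[0,0,0],[0,0,0],[0,0,0],[0,0,0],[0,0,0]], jaw=[1,1,1,1,1])

```text
time_s: 4.9
tcp_pos: [0.448, -0.0256, 0.0737]
eef_rot: [-179.7, -0.3, -16.2]
contact_force: [-2.1, 1.7, 2.3]
gripper_width: 0.0005
```

```bash
python3 - <<'E'
from pl import *
c=cap('wrist','w4');s=r.get_state();print(s['time_s'],s['tcp_pos'],s['eef_rot'],s['contact_force'])
cv2.imwrite('pics/w4c.png',cv2.resize(c['pixels'][110:270,130:430],None,fx=2.6,fy=2.6))
E
```

```text
4.95 [ 0.44790169 -0.02559628  0.07371021] [-179.70629904   -0.35410818  -16.1739973 ] [-2.21648901  1.81809528  2.6928398 ]
```

View pics/w4c.png

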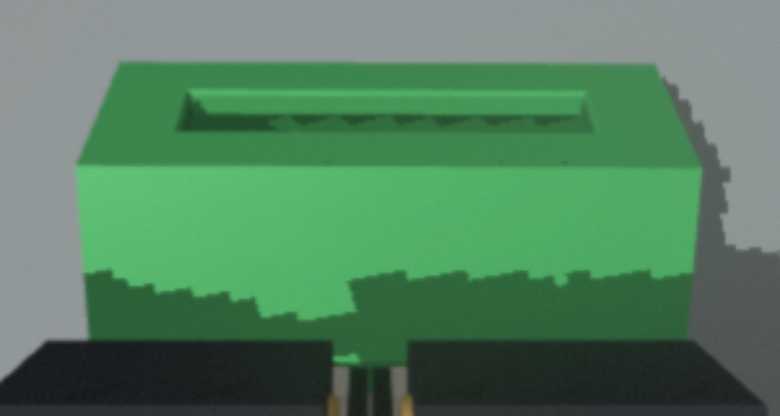

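>>> apply_moves(slide=[[0.05,0,-0.036],[0.055,0,-0.03],[0.055,0,-0.026],[0.06,0,-0.02]], turn=[[0,0,0],[0,0,0],[0,0,0],[0,0,0]], jaw=[1,1,1,1])

```text
time_s: 5.35
tcp_pos: [0.47, -0.0318, 0.0856]
eef_rot: [-179.7, -0.4, -16.2]
contact_force: [-0.2, -0.2, -0.0]
gripper_width: 0.0004
```

```bash
python3 - <<'E'
from pl import *
c=cap('wrist','w5');s=r.get_state();print(s['time_s'],s['tcp_pos'],s['eef_rot'],s['contact_force'])
c=cap('side','s5')
cv2.imwrite('pics/s5c.png',cv2.resize(c['pixels'][160:280,200:340],None,fx=5,fy=5))
E
```

```text
5.4 [ 0.47104808 -0.03179287  0.08584815] [-179.66592753   -0.47344801  -16.13517915] [ 1.44548796 -0.01968507  0.7238926 ]
```

View pics/w5.png

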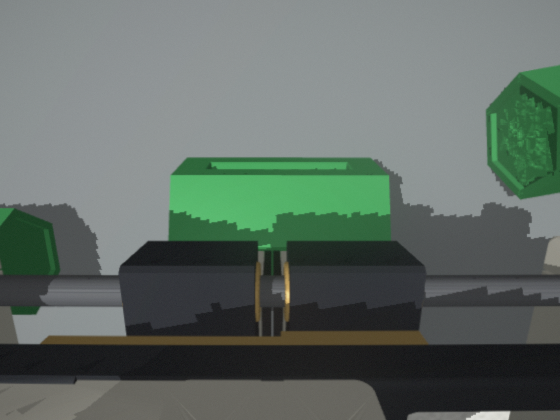

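View pics/s5c.png

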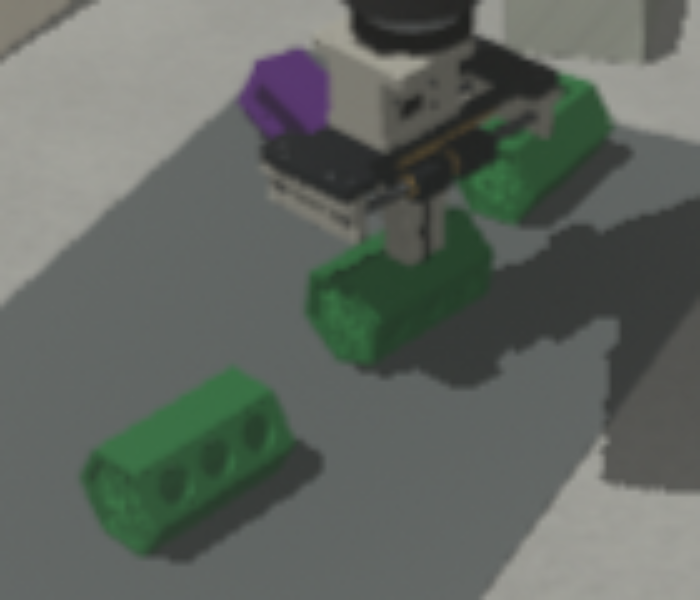

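```bash
python3 - <<'E'
from pl import *
c=load('w5')
for u,v in [(200,162),(200,172),(200,178),(200,190),(200,205),(200,222),(200,238),(360,180),(360,205),(360,236)]: print(u,v,px2w(c,u,v).round(4))
E
```

```text
200 162 [ 0.5295 -0.0045  0.0376]
200 172 [ 0.525  -0.0073  0.0564]
200 178 [ 0.5224 -0.0075  0.0615]
200 190 [ 0.5169 -0.006   0.0635]
200 205 [ 0.51   -0.0043  0.0665]
200 222 [ 0.5022 -0.0021  0.0688]
200 238 [ 4.95e-01 -3.00e-04  7.17e-02]
360 180 [ 0.4992 -0.0844  0.0618]
360 205 [ 0.4879 -0.0807  0.0663]
360 236 [ 0.474  -0.0764  0.0711]
```

>>> apply_moves(slide=[[0.05,0,-0.012],[0.05,0,-0.008],[0.05,0,-0.004],[0.05,0,0],[0,0,-0.05],[0,0,-0.1],[-0.1,0,-0.1],[-0.2,0,-0.1]], turn=[[0,0,0],[0,0,0],[0,0,0],[0,0,0],[0,0,0],[0,0,0],[0,0,0],[0,0,0]], jaw=[1,1,1,1,1,1,1,1])

```text
time_s: 6.25
tcp_pos: [0.4592, -0.0289, 0.1235]
eef_rot: [-179.7, -0.4, -16.2]
contact_force: [-0.4, -0.1, 1.5]
gripper_width: 0.0005
```

>>> apply_moves(slide=[[0,0,0],[0,0,0]], turn=[[0,0,0],[0,0,0]], jaw=[1,1])

```text
time_s: 6.45
tcp_pos: [0.459, -0.0287, 0.1236]
eef_rot: [-179.6, -0.5, -16.1]
contact_force: [0.3, -0.6, 0.2]
gripper_width: 0.0004
```

```bash
python3 - <<'E'
from pl import *
c=cap('wrist','w6');s=r.get_state();print(s['time_s'],s['tcp_pos'],s['eef_rot'],s['contact_force'])
cv2.imwrite('pics/w6c.png',cv2.resize(c['pixels'][80:270,130:410],None,fx=2.8,fy=2.8,interpolation=cv2.INTER_CUBIC))
E
```

```text
6.5 [ 0.45928947 -0.02876177  0.12324491] [-179.6399593    -0.46329669  -16.11880196] [-0.16203146 -0.40260526  0.34652532]
```

View pics/w6c.png

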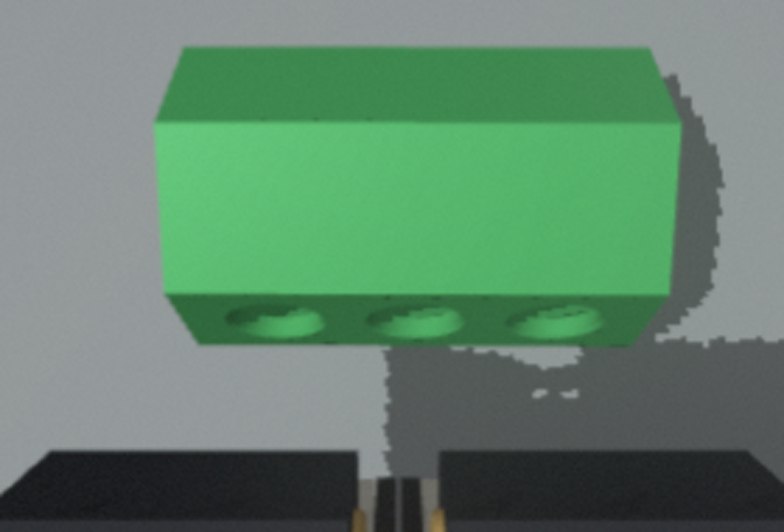

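```bash
python3 - <<'E'
from pl import *
top4(load('w6'),[(166,294),(668,294),(156,122),(681,122)],(130,80),2.8)
E
```

```text
[[0.5071, 0.0119], [0.477, -0.0927], [0.5418, 0.0019], [0.5115, -0.1029]] len 0.1089 0.1091 wid 0.036 ctr [ 0.5093 -0.0455] az -16.09
```

>>> apply_moves(slide=[[0,0.02,0.165],[0,0,0.165],[0,0,0.165],[0.08,0,0],[0.08,0,0],[0.05,0,0],[0.03,0,0],[0,0,0]], turn=[[0,0,0],[0,0,0],[0,0,0],[0,0,0],[0,0,0],[0,0,0],[0,0,0],[0,0,0]], jaw=[1,1,1,1,1,1,1,1])

```text
time_s: 7.3
tcp_pos: [0.4825, -0.0375, 0.0736]
eef_rot: [-179.7, -0.4, -16.2]
contact_force: [-1.1, 2.0, 1.2]
gripper_width: 0.0009
```

```bash
python3 - <<'E'
from pl import *
s=r.get_state();print(s['time_s'],s['tcp_pos'],s['eef_rot'],s['contact_force']); d=s['tcp_pos']-np.array([.5093,-.0455,0]); print(d@[.961,-.277,0],d@[.277,.961,0])
E
```

```text
7.3 [ 0.48254388 -0.03752578  0.07357725] [-179.67066068   -0.40528772  -16.18884546] [-1.11446072  1.99494414  1.24116554]
-0.027921492333120745 0.0002517800357638746
```

In contact as before; same arc.

>>> apply_moves(slide=[[0.05,0,-0.036],[0.055,0,-0.03],[0.055,0,-0.026],[0.06,0,-0.02],[0.05,0,-0.012],[0.05,0,-0.008],[0.05,0,-0.004],[0.05,0,0]], turn=[[0,0,0],[0,0,0],[0,0,0],[0,0,0],[0,0,0],[0,0,0],[0,0,0],[0,0,0]], jaw=[1,1,1,1,1,1,1,1])

```text
time_s: 8.1
tcp_pos: [0.5228, -0.0494, 0.087]
eef_rot: [-179.7, -0.4, -16.2]
contact_force: [-0.3, 0.7, -0.4]
gripper_width: 0.0002
```

>>> apply_moves(slide=[[0,0,-0.05],[0,0,-0.1],[-0.1,0,-0.15],[-0.2,0,-0.2],[0,0,-0.1],[0,0,0],[0,0,0]], turn=[[0,0,0],[0,0,0],[0,0,0],[0,0,0],[0,0,0],[0,0,0],[0,0,0]], jaw=[1,1,1,1,1,1,1])

```text
time_s: 8.8
tcp_pos: [0.4934, -0.0409, 0.1471]
eef_rot: [-179.7, -0.4, -16.1]
contact_force: [-0.1, -0.2, 0.4]
gripper_width: 0.0006
```

```bash
python3 - <<'E'
from pl import *
c=cap('wrist','w7');s=r.get_state();print(s['time_s'],s['tcp_pos'],s['eef_rot'],s['contact_force'])
E
```

```text
8.85 [ 0.49309958 -0.04106467  0.14655207] [-179.69032824   -0.37626619  -16.16433445] [ 0.13443567  0.23994964 -1.29098494]
```

View pics/w7.png

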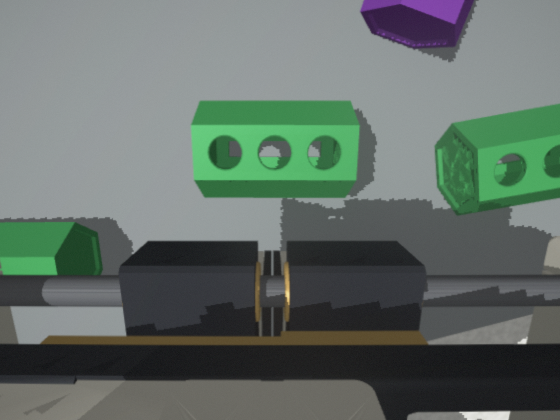

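```bash
python3 - <<'E'
from pl import *
plan([.4575,.193,.14],rot(-16.1,0),dec=2,vmax=.04)
E
```

```text
"slide": [[-0.17, -0.36, 0.01], [-0.16, -0.36, 0.01], [-0.17, -0.36, 0.01], [-0.16, -0.36, 0.01], [-0.17, -0.35, 0.02], [-0.16, -0.36, 0.01]] 
"turn": [[-0.0, -0.0, -0.0], [-0.0, -0.0, -0.0], [-0.0, -0.0, -0.0], [-0.0, -0.0, -0.0], [-0.0, -0.0, -0.0], [-0.0, -0.0, -0.0]] 6
end [0.4579 0.193  0.1401] [-179.7   -0.4  -16.2]
```

>>> apply_moves(slide=[[-0.17,-0.36,0.01],[-0.16,-0.36,0.01],[-0.17,-0.36,0.01],[-0.16,-0.36,0.01],[-0.17,-0.35,0.02],[-0.16,-0.36,0.01],[0,0,0],[0,0,0]], turn=[[0,0,0],[0,0,0],[0,0,0],[0,0,0],[0,0,0],[0,0,0],[0,0,0],[0,0,0]], jaw=[1,1,1,1,1,1,1,1])

```text
time_s: 9.65
tcp_pos: [0.4574, 0.1935, 0.1392]
eef_rot: [-179.8, -0.3, -16.1]
contact_force: [-0.3, -0.3, -0.0]
gripper_width: 0.0002
```

```bash
python3 - <<'E'
from pl import *
c=cap('wrist','w8');s=r.get_state();print(s['time_s'],s['tcp_pos'],s['eef_rot'],s['contact_force'],s['joints'].round(1))
cv2.imwrite('pics/w8c.png',cv2.resize(c['pixels'][80:270,130:410],None,fx=2.8,fy=2.8,interpolation=cv2.INTER_CUBIC))
E
```

```text
9.7 [0.45746705 0.19268078 0.13932055] [-179.79940333   -0.32071487  -16.12930756] [ 0.05802994 -0.51767706  0.37037455] [ 45.7   8.9 -29.9   0.2 -50.9  28. ]
```

View pics/w8c.png

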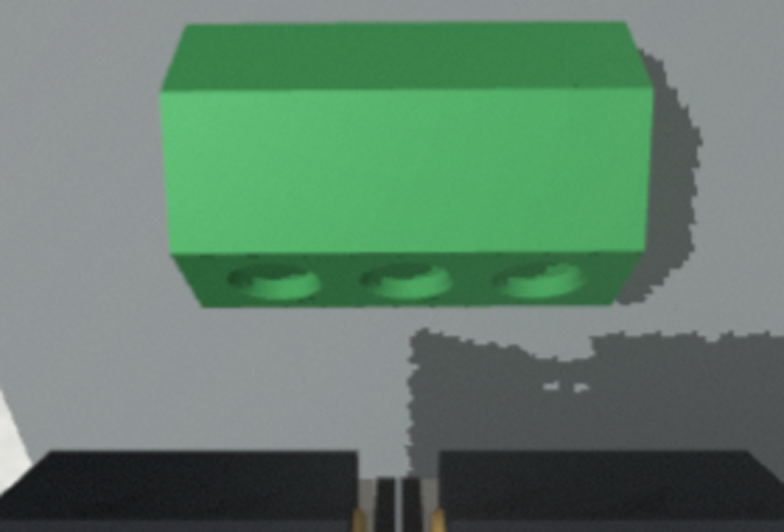

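```bash
python3 - <<'E'
from pl import *
top4(load('w8'),[(172,254),(644,251),(161,92),(653,89)],(130,80),2.8)
E
```

```text
[[0.5124, 0.2339], [0.483, 0.1289], [0.547, 0.2243], [0.5174, 0.1193]] len 0.109 0.1091 wid 0.0358 ctr [0.515  0.1766] az -15.71
```

>>> apply_moves(slide=[[0,0,0.22],[0,0,0.22],[0,0,0.216],[0.08,0,0],[0.08,0,0],[0.08,0,0],[0.05,0,0],[0.025,0,0]], turn=[[0,0,-0.005],[0,0,0],[0,0,0],[0,0,0],[0,0,0],[0,0,0],[0,0,0],[0,0,0]], jaw=[1,1,1,1,1,1,1,1])

```text
time_s: 10.5
tcp_pos: [0.4896, 0.1847, 0.0758]
eef_rot: [-179.6, -0.4, -15.8]
contact_force: [-6.8, 3.0, 10.7]
gripper_width: 0.0003
```

>>> apply_moves(slide=[[0,0,0]], turn=[[0,0,0]], jaw=[1])

```text
time_s: 10.6
tcp_pos: [0.4892, 0.1849, 0.0759]
eef_rot: [-179.6, -0.4, -15.8]
contact_force: [-2.8, 1.5, 4.9]
gripper_width: 0.0001
```

```bash
python3 - <<'E'
from pl import *
s=r.get_state();print(s['time_s'],s['tcp_pos'],s['eef_rot'],s['contact_force']); d=s['tcp_pos']-np.array([.515,.1766,0]); print(d@[.9627,-.2706,0],d@[.2706,.9627,0])
E
```

```text
10.6 [0.48919635 0.1848909  0.07585198] [-179.63159958   -0.4153207   -15.75638615] [-2.83457925  1.49882078  4.86964941]
-0.027084692445603728 0.0009991788244316396
```

>>> apply_moves(slide=[[-0.03,0,0],[0,0,0.02],[0.02,0,0],[0,0,0]], turn=[[0,0,0],[0,0,0],[0,0,0],[0,0,0]], jaw=[1,1,1,1])

```text
time_s: 11.0
tcp_pos: [0.4876, 0.1849, 0.0729]
eef_rot: [-179.7, -0.4, -15.7]
contact_force: [-2.2, 0.6, 2.0]
gripper_width: 0.0006
```

```bash
python3 - <<'E'
from pl import *
s=r.get_state();print(s['time_s'],s['tcp_pos'],s['eef_rot'],s['contact_force']); d=s['tcp_pos']-np.array([.515,.1766,0]); print(d@[.9627,-.2706,0],d@[.2706,.9627,0])
E
```

```text
11.0 [0.48763672 0.18488306 0.07285298] [-179.71896589   -0.37204532  -15.71732302] [-2.22249733  0.61518878  2.01026706]
-0.028584026139986465 0.0005695989926307879
```

Good, same contact as before; roll.

>>> apply_moves(slide=[[0.05,0,-0.036],[0.055,0,-0.032],[0.055,0,-0.028],[0.06,0,-0.02],[0.05,0,-0.012],[0.05,0,-0.008],[0.05,0,-0.004],[0.05,0,0]], turn=[[0,0,0],[0,0,0],[0,0,0],[0,0,0],[0,0,0],[0,0,0],[0,0,0],[0,0,0]], jaw=[1,1,1,1,1,1,1,1])

```text
time_s: 11.8
tcp_pos: [0.5284, 0.1734, 0.0871]
eef_rot: [-179.7, -0.4, -15.7]
contact_force: [-0.6, 0.2, -0.6]
gripper_width: 0.0003
```

>>> apply_moves(slide=[[0,0,-0.05],[0,0,-0.1],[-0.1,0,-0.15],[-0.2,0,-0.2],[-0.2,0,-0.2],[0,0,-0.1],[0,0,0],[0,0,0]], turn=[[0,0,0],[0,0,0],[0,0,0],[0,0,0],[0,0,0],[0,0,0],[0,0,0],[0,0,0]], jaw=[1,1,1,1,1,1,1,1])

```text
time_s: 12.6
tcp_pos: [0.4795, 0.1869, 0.167]
eef_rot: [-179.7, -0.4, -15.7]
contact_force: [0.0, -0.0, -1.3]
gripper_width: 0.0003
```

```bash
python3 - <<'E'
from loc import *
c=cap('wrist','w9');s=r.get_state();print(s['time_s'],s['tcp_pos'],s['eef_rot'],s['contact_force'])
c=cap('top','t9'); locate(c)
cv2.imwrite('pics/t9c.png',cv2.resize(c['pixels'][130:270,120:460],None,fx=2.3,fy=2.3,interpolation=cv2.INTER_CUBIC))
E
```

```text
12.65 [0.47926367 0.18661772 0.16636066] [-179.72109585   -0.3620354   -15.74563122] [-0.21001111 -0.34758801  0.55866627]
px [220 191  28  19 304] ztop 0.0696 rect c [540.8 141.5] [115.4  59.7] mean [0.5472 0.1498] axis dev deg (x/y) 33.3 xyrange [0.491 0.107] [0.587 0.198]
px [279 190  35  27 592] ztop 0.0682 rect c [539.7 -57.2] [106.   50.2] mean [ 0.5415 -0.0593] axis dev deg (x/y) 17.0 xyrange [ 0.497 -0.116] [0.586 0.   ]
px [335 208  34  22 599] ztop 0.0688 rect c [ 485.8 -238.5] [109.6  44.4] mean [ 0.4854 -0.2402] axis dev deg (x/y) 4.7 xyrange [ 0.449 -0.293] [ 0.522 -0.183]
```

View pics/w9.png

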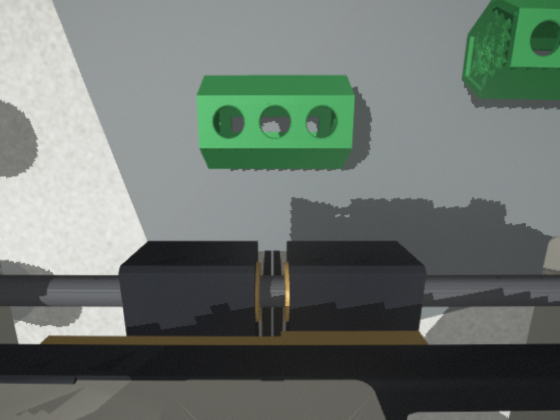

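View pics/t9c.png

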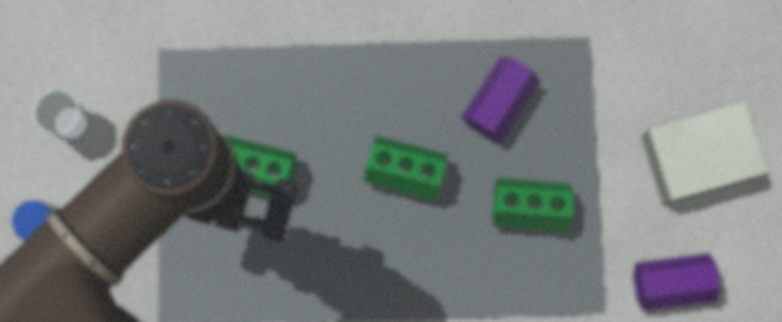

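>>> apply_moves(slide=[[0,0,-0.3],[0,0,-0.3],[0,0,-0.2],[0,0,0],[0,0,0],[0,0,0]], turn=[[0,0,0],[0,0,0],[0,0,0],[0,0,0],[0,0,0],[0,0,0]], jaw=[1,1,1,1,1,1])

```text
time_s: 13.3
tcp_pos: [0.4782, 0.1861, 0.2453]
eef_rot: [-179.8, -0.3, -15.8]
contact_force: [0.2, 0.4, -0.4]
gripper_width: 0.0005
```

```bash
python3 - <<'E'
from loc import *
c=cap('side','s10');s=r.get_state();print(s['time_s'],s['tcp_pos'],s['contact_force'])
a=load('side0')
cv2.imwrite('pics/s10c.png',np.hstack([a['pixels'][130:350,100:380],c['pixels'][130:350,100:380]]))
locate(c)
E
```

```text
13.35 [0.47817824 0.1861083  0.24534358] [ 0.50963035 -0.53545742  0.39042955]
px [249 196  36  30 569] ztop 0.0674 rect c [539.8 -54.3] [113.1  47.1] mean [ 0.5385 -0.051 ] axis dev deg (x/y) 15.2 xyrange [ 0.496 -0.179] [0.601 0.007]
px [211 229  39  36 577] ztop 0.0677 rect c [546. 168.] [113.3  48.5] mean [0.5434 0.1668] axis dev deg (x/y) 16.9 xyrange [0.502 0.11 ] [0.586 0.228]
```

View pics/s10c.png

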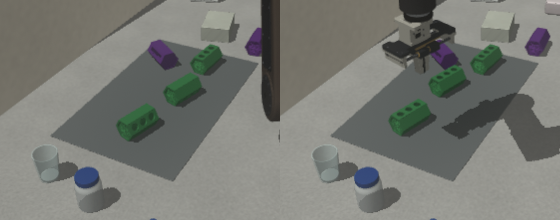

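All three racks show their wells on top, and the jar, glass, carton, purple racks and right-hand rack sit where they did at the start.

```bash
python3 -c "
from plant import r
print(r.close_job())"
```

```text
the job is handed in; nothing more can be done
None
```

All three racks now lie flat on the board with their three-well flat on top, and the job is handed in at about 13.4 s of the 48 s.

- **Middle rack:** rolled twice away from the robot, because its wells had been on the near lower flat.
- **Left rack:** rolled once, because its wells had been on the near upper flat.
- **Right rack:** already correct, so I did not touch it. It measured within about 1–3 mm of its starting position, which is measurement noise.

I rolled them by pushing with closed, vertical fingers near the top of the near upper flat. Lifting under the side edge was not possible because the arm cannot tilt that far outward at that distance. The largest reading at contact was about 13 N, on the left rack, where I backed off and came in again lower.

The last wrist, top and side pictures show the wells up on all three racks. The jar, glass, carton and purple look-alikes appear in their original places, judged by eye. The gripper was clear of everything at hand-in.

The depth readings put the rack tops 2–4 mm too high throughout, including before I moved anything, so I took that as camera bias. The last top-view position for the left rack (33° turn) was wrong because the arm partly hid it; the side view gave 17°, as expected.

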